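# Seat the keyed ring of a swivel-arm bracket

## Robot

A 6-joint arm with a two-finger parallel gripper is mounted at the origin on the work surface. World frame = base frame: x ahead of the robot, y to its left, z up, the work surface at z = 0. Lengths are in m, angles in rad, forces in N, time in s.
With the tool pointing down it reaches from about 0.225 to 0.875 m from the base axis. Payload 3.4 kg.
Tool frame: the origin (TCP) lies between the finger pads; the fingertips stand 19 mm ahead of it and the grasp point (between the pads) is the TCP; z points along the fingers, y is the line along which they close (so a half turn about z gives the same grasp; the last joint's range is limited). The gripper opens to 85 mm and grips with 20 to 120 N. Pads are 22 mm wide; open, the fingers measure 114 mm over their backs; the gripper's body (76 mm by 85 mm) begins 54 mm behind the grasp point. The pads swing forward as they close: fully open they stand 13 mm farther back than shut.
Start: joints at [-1.447, 0.276, 1.505, -0, 1.361, -0.121], TCP at [0.139, -0.558, 0.25] pointing down, gripper open.
Joint ranges: [-2.89, 2.89], [-0.75, 2.08], [0.22, 2.7], [-1.18, 4.32], [0.11, 2.71], [-2.7, 2.7]. Speed limits (rad/s): [2.57, 2.57, 3.14, 3.14, 3.14, 3.14].

## Interface

Orientations are given as a unit quaternion [w, x, y, z].
In Python, from rig import get_state, imaging, ticket gives the robot as it stands. The module is installed in compiled form; this text tells all that it offers.
- The arm moves only by the shell command python3 -m inch 'ROWS' [FORCE]. ROWS is JSON, a list of rows, each an object with "claw": the opening, from -1 (shut) to 1 (fully open); "travel": the shift along the world's x, y, z in units of 200 mm (1.0 is 200 mm), a list of three; "turn": the turn about the world's z in units of 180 degrees (1.0 is 180 degrees). A call has 1 to 5 rows; each row is the pose to reach, as a shift and turn from the pose commanded when the call began, turning the shorter way round; what a row does not reach only later rows make up. A row lasts 1/10 s, in which the tool goes at most 50 mm and 8.59 degrees, less where a joint would pass 70% of its speed; a pose out of reach is approached as far as the arm can. A call with a number of a shift or a turn outside -1 to 1 is refused whole. A call with a gripper value outside its range is refused whole. The fingers move at their own pace and stop on an object; FORCE is the grip in N (left out, the last holds). Time passes only in rows, so rows that repeat a pose let the fingers close. It gives the time, the measured TCP pose, the force, the opening and the grip force at its end, in the units of the state.
- get_state(): the state, without advancing time (a new reading comes with each control period).
- imaging.get_image(name): name is "scene" or "top"; returns the picture (400x640x3 uint8, red, green, blue); there is no depth.
- imaging.camera_params(name): a dict with "camera_matrix" (3x3 intrinsics, pixels), "cam_to_world" (4x4, takes a point from camera to world coordinates). Camera axes: x right, y down, z forward; pixel columns grow to the right and rows downward; lengths in m; the calibration is good to about 2 mm. A picture is of the moment at which its call begins. camera_params takes no time and is no camera call.
- ticket.sign_off(): hands the job in; it is judged then, once.
The state is a dict: "clock": time; "qpos": joint angles; "qd": joint speeds; "effort": joint torques, N m; "position": TCP position; "ee_rot": TCP orientation; "contact_force": force on the tool from outside, world axes, zero at the start; "moment": the same for the moment, N m; "width": finger opening in m; "gripper_force": force on a finger pad.
Only numpy, scipy, OpenCV 4.12 (cv2) and the standard library are available. Lean on these libraries where they do the work, as an engineer would, in place of code of your own. Each camera call takes 0.05 s, during which the arm holds its last target. There are 200 camera calls.

## Task

The bench bracket of the magnifier-lamp arm is being put back together. Put the keyed ring (the one with a tab in its bore) on the bracket's upright pivot pin, turn it until its tab drops into the pin's keyway, bring it fully home, flat on the bracket's face, and let go. Feel your way and never force it, keeping the push on the bracket under 30 N, and leave the plain ring, the clamping knob and the screwdriver where they lie.

Things in the scene. Friction and masses are not known exactly. Their poses are not given: they have to be found in the camera images.
- keyed_ring: Bare steel ring, 56 mm outside, 16 mm tall, lying flat, right way up, about 0.16 kg. Bore 31.6 mm, with a 1.5 mm lead-in chamfer below. One tab, 8 mm wide, juts 5.5 mm into the bore and fills only the upper 6 mm of the height: the lower 10 mm of the bore are free. Origin: centre of the underside, z up along the axis; the tab is on the ring's own +x side.
- plain_ring: Bystander: a steel ring of the same size and height, but with no tab. Origin: centre of its underside.
- clamp_knob: Bystander: black star knob, 52 mm across, standing on its head with its 10 mm steel stud up, 50 mm tall in all. Origin: centre of its underside.
- screwdriver: Bystander: screwdriver with a black handle, 200 mm long, lying on its side. Origin: below its middle, handle towards its -x.
- bracket: Grey bench bracket, fixed fast: foot 130 x 110 x 8 mm, round column 47 to 50 mm across with a flat black face on top, 60 mm above the foot's underside. The ring must finally lie on this face. Out of it stands the steel pivot pin (see pin_end). Origin: centre of the foot's underside, z up along the pin. A black cable clip is on the column's -x side.
- seat (a point): Centre of the bracket's flat top face, on the pin's axis. The ring is home when its underside lies on this face. While its tab is not in the keyway, the tab rides on the pin's end and the underside stays 24 mm above the face. Axes as the bracket's.
- pin_end (a point): Centre of the pivot pin's upper end, 34 mm above the seat. Pin 30 mm across, end chamfered 1.5 mm. One keyway, 10 mm wide, 5.5 mm deep, runs down its whole length, open at the end. The pin is stiff and does not turn with a ring. The keyway points up to 63 degrees to either side of the bracket's +x; this pose does not tell where (look, or feel). Axes as the bracket's.
Mind the look-alikes: they are no part of the job. Leave any pink or turquoise look-alike of the keyed_ring alone.

How it is judged:
By the outcome, as a careful person would: the job done as asked, in the order asked, and still so for the second after the job is handed in, with the robot touching nothing.
It also fails if it takes over 72 s, if anything falls off the work surface, if the arm or the gripper's body presses on something with over 40 N, if the wrist force passes 120 N, or if a joint passes its speed limit or range.

## Working session

There is one attempt and no reset: what is moved stays moved. The work goes in short steps, Python scripts to look and compute and a shell command to move; the robot and the scene stay as the last step left them, time stands still between calls to the robot, and variables do not carry over. Pictures are saved under pics/ and viewed, at most 10 in all, crops included, and the job is handed in when it is done.

```bash
mkdir -p pics; cat > h.py <<'E'
import numpy as np, cv2
from rig import get_state, imaging, ticket
def cam(n):
    p=imaging.camera_params(n); return np.array(p["camera_matrix"]),np.array(p["cam_to_world"])
def ray(n,u,v,z):
    K,T=cam(n); d=T[:3,:3]@np.linalg.solve(K,[u,v,1]); o=T[:3,3]
    return o+d*(z-o[2])/d[2]
def proj(n,P):
    K,T=cam(n); c=(np.asarray(P)-T[:3,3])@T[:3,:3]; q=c@K.T; return q[...,:2]/q[...,2:]
def snap(n,f,crop=None,s=1):
    im=imaging.get_image(n)[:,:,::-1]
    cv2.imwrite('pics/full_'+f,im)
    if crop: x,y,w,h=crop; im=im[y:y+h,x:x+w]
    im=cv2.resize(im,None,fx=s,fy=s,interpolation=cv2.INTER_CUBIC); cv2.imwrite('pics/'+f,im)
E
python3 - <<'E'
from h import *
snap('top','top0.png'); snap('scene','scene0.png')
for n in('top','scene'):
    K,T=cam(n); print(K.round(1).tolist(),T.round(3).tolist())
print(get_state())
E
```

```text
[[485.3, 0.0, 323.3], [0.0, 485.3, 198.1], [0.0, 0.0, 1.0]] [[0.161, -0.961, 0.225, 0.298], [-0.987, -0.158, 0.032, -0.059], [0.005, -0.228, -0.974, 1.017], [0.0, 0.0, 0.0, 1.0]]
[[476.4, 0.0, 319.3], [0.0, 476.4, 198.7], [0.0, 0.0, 1.0]] [[-0.403, 0.492, -0.771, 1.363], [0.915, 0.236, -0.327, 0.33], [0.021, -0.838, -0.546, 0.703], [0.0, 0.0, 0.0, 1.0]]
{'clock': 0.1, 'qpos': array([-1.44699243e+00,  2.76505399e-01,  1.50603654e+00,  1.10118768e-06,
        1.36065527e+00, -1.20986029e-01]), 'qd': array([ 1.69900030e-04, -1.06099273e-03, -3.79558853e-03, -2.72337876e-06,
        2.58059491e-03, -2.28825178e-04]), 'effort': array([ 1.62896613e-03, -4.17698228e+01, -2.46405262e+01, -2.06685659e-04,
        5.84549867e-03,  6.46421199e-06]), 'position': array([ 0.13930071, -0.55741622,  0.24952923]), 'ee_rot': array([-8.02278839e-04,  9.92518777e-01,  1.22089449e-01, -5.91970085e-07]), 'contact_force': array([-0.30267671,  1.43386789,  0.21104875]), 'moment': array([ 0.01687311,  0.05034629, -0.03366797]), 'gripper_force': 0.0, 'width': 0.0852594204185673}
```

View pics/top0.png

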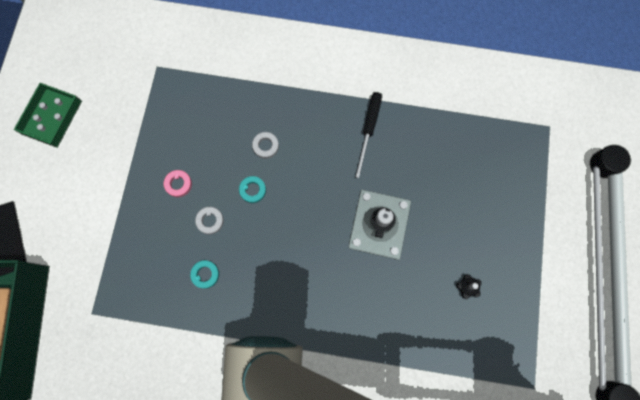

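View pics/scene0.png

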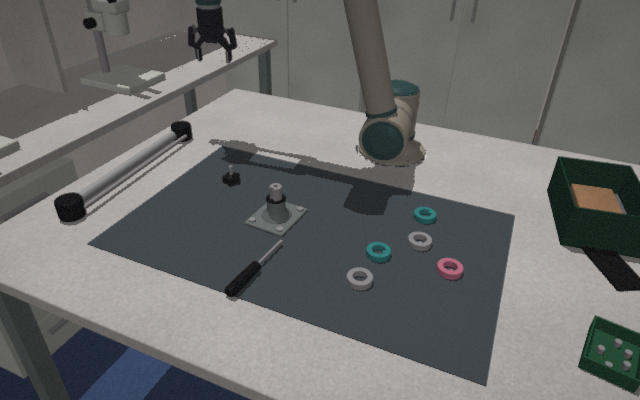

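Look-alikes in the top view: steel rings at (265,144) and (209,220), turquoise at (252,189) and (204,274), pink at (177,183). The steel one at (209,220) seems to have a gap or tab at its lower side, so I'll check that in a close crop along with the bracket.

```bash
python3 - <<'E'
from h import *
im=cv2.imread('pics/full_top0.png'); sc=cv2.imread('pics/full_scene0.png')
c=lambda a,x,y,r=20:cv2.resize(a[y-r:y+r,x-r:x+r],(280,280),interpolation=cv2.INTER_CUBIC)
m=np.vstack([np.hstack([c(im,209,220),c(im,265,144)]),np.hstack([c(im,384,215),c(sc,420,241)])])
cv2.imwrite('pics/crop1.png',m)
E
```

```text
(no output)
```

View pics/crop1.png

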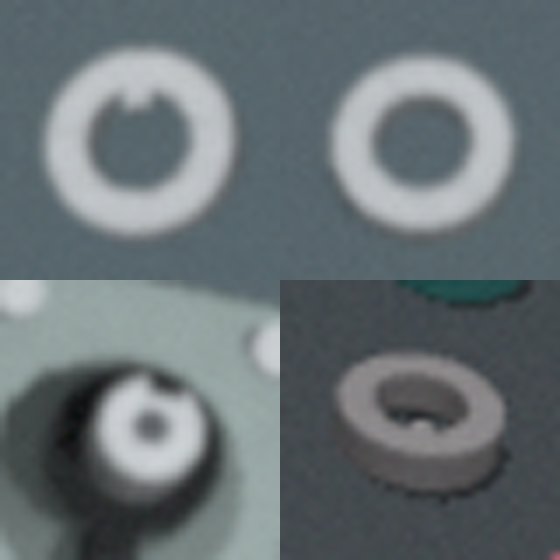

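The ring at (209,220) has the tab, which points up in the image. The one at (265,144) is plain. The pin end is at about (385,216), with its dark keyway up and to the right. Next I'll rectify both to metric planes.

```bash
cat >> h.py <<'E'
def rect(im,n,c,r,z,N=400):
    # metric patch: col -> world x, row -> world y (flipped so y up)
    w=np.array([[c[0]-r,c[1]+r,z],[c[0]+r,c[1]+r,z],[c[0]+r,c[1]-r,z],[c[0]-r,c[1]-r,z]])
    H=cv2.getPerspectiveTransform(np.float32([[0,0],[N,0],[N,N],[0,N]]),np.float32(proj(n,w)))
    return cv2.warpPerspective(im,H,(N,N),flags=cv2.INTER_CUBIC|cv2.WARP_INVERSE_MAP)
def prof(im,n,c,z,rads):
    a=np.radians(np.arange(0,360,5)); g=cv2.cvtColor(im,cv2.COLOR_BGR2GRAY).astype(np.float32)
    s=0
    for r in rads:
        p=proj(n,np.stack([c[0]+r*np.cos(a),c[1]+r*np.sin(a),0*a+z],-1)).astype(np.float32)
        s=s+cv2.remap(g,p[None,:,0],p[None,:,1],cv2.INTER_CUBIC)[0]
    return s/len(rads)
def fitcircle(im,n,c,z,R,r2=None):
    # maximise radial gradient at R
    from scipy.optimize import minimize
    f=lambda q:-(prof(im,n,q,z,[R-.0015]).mean()-prof(im,n,q,z,[R+.0015]).mean())
    o=minimize(f,c,method='Nelder-Mead',options=dict(initial_simplex=[c,c+[.004,0],c+[0,.004]]))
    return o.x,-o.fun
E
python3 - <<'E'
from h import *
im=cv2.imread('pics/full_top0.png'); sc=cv2.imread('pics/full_scene0.png')
c0=ray('top',209,220,.016)[:2]; c,s=fitcircle(im,'top',c0,.016,.028); print('ring',c0,c,s)
cs,s=fitcircle(sc,'scene',ray('scene',420,239,.016)[:2],.016,.028); print('ring scene',cs,s)
p=prof(im,'top',c,.016,[.0115,.0125,.0135]); print(p.round().astype(int).tolist())
d0=ray('top',385,216,.094)[:2]; d,s=fitcircle(im,'top',d0,.094,.015); print('pin',d0,d,s)
p=prof(im,'top',d,.094,[.011,.0125]); print(p.round().astype(int).tolist())
ds,s=fitcircle(sc,'scene',ray('scene',277,186,.094)[:2],.094,.015); print('pin scene',ds,s)
for u,v in[(367,196),(403,204),(394,254),(357,242),(380,222)]: print(ray('top',u,v,.01)[:2])
A=cv2.resize(rect(im,'top',c,.04,.016),(400,400));B=rect(im,'top',d,.04,.094);
cv2.imwrite('pics/rect.png',np.hstack([A,B]))
E
```

```text
ring [0.4447061  0.20168432] [0.44538089 0.20297909] 54.883338928222656
ring scene [0.44448564 0.20043696] 38.09771728515625
[150, 163, 173, 175, 175, 172, 158, 139, 120, 109, 102, 100, 100, 98, 97, 97, 97, 98, 98, 98, 98, 97, 97, 97, 97, 98, 97, 99, 100, 102, 101, 100, 100, 102, 104, 105, 106, 107, 106, 104, 104, 105, 106, 105, 105, 106, 107, 105, 106, 107, 107, 107, 106, 106, 106, 107, 107, 107, 107, 107, 104, 103, 104, 105, 105, 104, 103, 102, 102, 104, 114, 131]
pin [ 0.49598537 -0.15299772] [ 0.49570862 -0.15294298] 67.5390625
[125, 140, 164, 180, 193, 197, 200, 199, 199, 200, 200, 200, 198, 198, 198, 196, 193, 192, 191, 191, 190, 188, 185, 183, 181, 183, 181, 180, 180, 180, 179, 180, 181, 181, 183, 185, 187, 188, 189, 188, 188, 188, 187, 190, 191, 191, 190, 190, 190, 193, 195, 198, 197, 198, 198, 198, 197, 196, 195, 196, 197, 198, 197, 193, 187, 173, 157, 142, 130, 120, 115, 113]
pin scene [ 0.49499923 -0.15569334] 32.05073547363281
[ 0.5508614  -0.11786895]
[ 0.54593447 -0.19587885]
[ 0.43736802 -0.19057131]
[ 0.44976485 -0.11111657]
[ 0.49952264 -0.15281683]
```

View pics/rect.png

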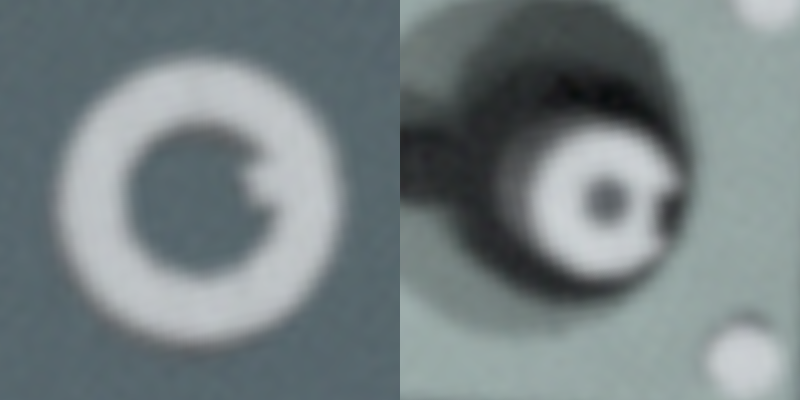

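Keyed ring centre is about (0.445, 0.202), tab at about +15°. Pin is about (0.495, -0.154), keyway at about -11°, so it needs roughly a -26° turn. I'm moving above the ring.

```bash
R='x'; 
python3 -m inch '[{"claw":1,"travel":[0.38,0.95,0],"turn":0},{"claw":1,"travel":[0.38,0.95,0],"turn":0},{"claw":1,"travel":[0.38,0.95,0],"turn":0},{"claw":1,"travel":[0.38,0.95,0],"turn":0},{"claw":1,"travel":[0.38,0.95,0],"turn":0}]' 60
python3 -m inch '[{"claw":1,"travel":[0.38,0.95,0],"turn":0},{"claw":1,"travel":[0.38,0.95,0],"turn":0},{"claw":1,"travel":[0.38,0.95,0],"turn":0},{"claw":1,"travel":[0.38,0.95,0],"turn":0},{"claw":1,"travel":[0.38,0.95,0],"turn":0}]'
python3 -m inch '[{"claw":1,"travel":[0.38,0.95,0],"turn":0},{"claw":1,"travel":[0.38,0.95,0],"turn":0},{"claw":1,"travel":[0.38,0.95,0],"turn":0},{"claw":1,"travel":[0.38,0.95,0],"turn":0},{"claw":1,"travel":[0.38,0.95,0],"turn":0}]'
python3 -m inch '[{"claw":1,"travel":[0.38,0.94,-0.5],"turn":0},{"claw":1,"travel":[0.38,0.94,-0.5],"turn":0},{"claw":1,"travel":[0.38,0.94,-0.5],"turn":0},{"claw":1,"travel":[0.38,0.94,-0.5],"turn":0},{"claw":1,"travel":[0.38,0.94,-0.5],"turn":0}]'
```

```text
clock: 0.6
position: [0.216, -0.3618, 0.2499]
ee_rot: [-0.002, 0.992, 0.124, 0.0]
contact_force: [-1.5, -0.2, -0.8]
width: 0.0853
gripper_force: 0.0
clock: 1.1
position: [0.2921, -0.1732, 0.2501]
ee_rot: [-0.001, 0.992, 0.126, 0.0]
contact_force: [-0.3, 0.5, 0.5]
width: 0.0856
gripper_force: 0.0
clock: 1.6
position: [0.3693, 0.0162, 0.2504]
ee_rot: [-0.001, 0.992, 0.126, 0.001]
contact_force: [-0.5, -1.8, -1.3]
width: 0.0852
gripper_force: 0.0
clock: 2.1
position: [0.4449, 0.2012, 0.1482]
ee_rot: [0.0, 0.992, 0.123, -0.001]
contact_force: [1.0, -0.8, 0.9]
width: 0.0854
gripper_force: 0.0
```

```bash

python3 -m inch '[{"claw":1,"travel":[0,0,-0.2],"turn":0},{"claw":1,"travel":[0,0,-0.4],"turn":0},{"claw":1,"travel":[0,0,-0.5],"turn":0},{"claw":1,"travel":[0,0,-0.58],"turn":0},{"claw":1,"travel":[0,0,-0.63],"turn":0}]' 60
python3 -m inch '[{"claw":0.1,"travel":[0,0,0],"turn":0},{"claw":0.1,"travel":[0,0,0],"turn":0},{"claw":0.1,"travel":[0,0,0],"turn":0},{"claw":0.1,"travel":[0,0,0],"turn":0},{"claw":0.1,"travel":[0,0,0],"turn":0}]' 60
python3 -m inch '[{"claw":0.1,"travel":[0,0,0],"turn":0},{"claw":0.1,"travel":[0,0,0],"turn":0},{"claw":0.1,"travel":[0,0,0],"turn":0}]'
```

```text
clock: 2.6
position: [0.4437, 0.1984, 0.0226]
ee_rot: [0.001, 0.993, 0.122, -0.001]
contact_force: [-0.3, 0.4, -0.1]
width: 0.0857
gripper_force: 0.0
clock: 3.1
position: [0.4445, 0.2, 0.0255]
ee_rot: [0.0, 0.992, 0.122, 0.001]
contact_force: [-0.5, -2.5, 6.7]
width: 0.0529
gripper_force: 63.6
clock: 3.4
position: [0.4444, 0.2, 0.0255]
ee_rot: [0.0, 0.992, 0.122, 0.001]
contact_force: [0.1, -2.5, 6.7]
width: 0.0531
gripper_force: 63.6
```

```bash

python3 -m inch '[{"claw":0.1,"travel":[0,0,0.1],"turn":0},{"claw":0.1,"travel":[0,0,0.3],"turn":0},{"claw":0.1,"travel":[0,0,0.6],"turn":0},{"claw":0.1,"travel":[0,0,0.6],"turn":0},{"claw":0.1,"travel":[0,0,0.6],"turn":0}]'
python3 - <<'E'
from h import *
p=proj('scene',get_state()['position']).astype(int); print(p)
q=proj('top',get_state()['position']).astype(int); print(q)
a=imaging.get_image('scene')[:,:,::-1]; b=imaging.get_image('top')[:,:,::-1]
cv2.imwrite('pics/full_s1.png',a); cv2.imwrite('pics/full_t1.png',b)
r=40; c=lambda a,p:cv2.resize(a[p[1]-r:p[1]+r,p[0]-r:p[0]+r],(400,400),interpolation=cv2.INTER_CUBIC)
cv2.imwrite('pics/g1.png',np.hstack([c(a,p),c(b,q)]))
E
```

```text
clock: 3.9
position: [0.4446, 0.2007, 0.1464]
ee_rot: [-0.0, 0.992, 0.122, 0.003]
contact_force: [-0.1, 0.7, -2.4]
width: 0.0531
gripper_force: 63.7
[427 191]
[193 207]
```

View pics/g1.png

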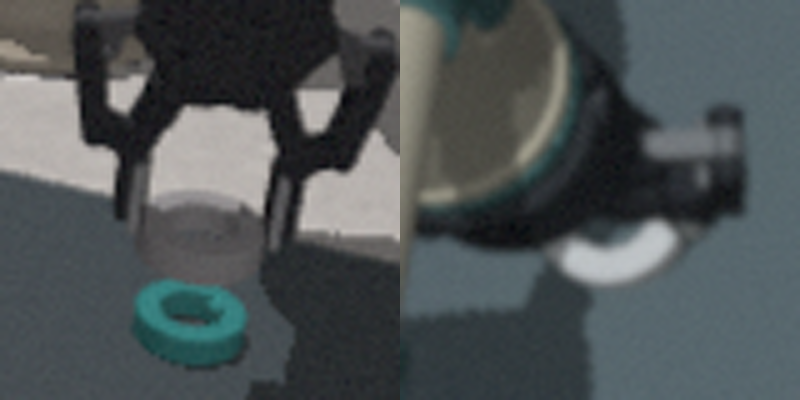

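Ring is held level and roughly centred between the pads. I'll check its offset by comparing the outline against its prediction.

```bash
python3 - <<'E'
from h import *
s=get_state(); P=s['position']; a=np.radians(np.arange(0,360,4))
b=cv2.imread('pics/full_t1.png'); sc=cv2.imread('pics/full_s1.png')
c=lambda im,p,r=30:cv2.resize(im[p[1]-r:p[1]+r,p[0]-r:p[0]+r],(400,400),interpolation=cv2.INTER_CUBIC)
out=[]
for n,im in(('scene',sc),('top',b)):
    p=proj(n,P).astype(int); q=c(im,p)
    for R,z in((.028,-.0095),(.028,-.0255),(.0158,-.0095)):
        for t in a:
            u=(proj(n,P+[R*np.cos(t),R*np.sin(t),z])-p+30.5)*400/60-.5
            cv2.circle(q,tuple(u.round().astype(int).tolist()),1,(0,0,255) if R>.02 else (0,255,0),-1)
    out.append(q)
cv2.imwrite('pics/ov.png',np.hstack(out))
E
```

```text
(no output)
```

View pics/ov.png

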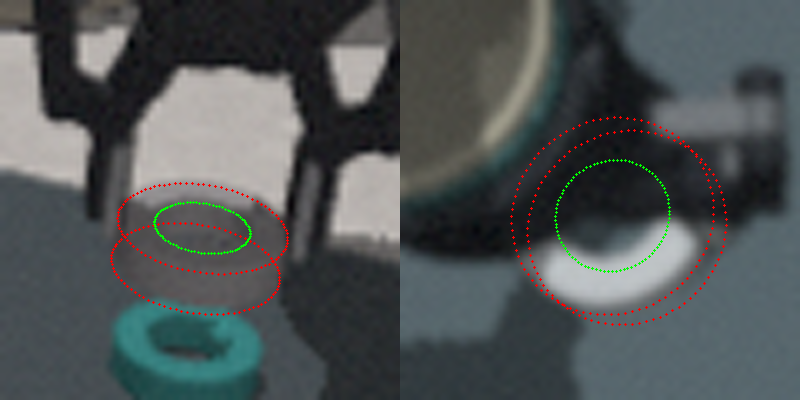

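```bash

python3 -m inch '[{"claw":0.1,"travel":[0.06,-0.2,0],"turn":-0.03},{"claw":0.1,"travel":[0.125,-0.45,0],"turn":-0.07},{"claw":0.1,"travel":[0.125,-0.7,0],"turn":-0.07},{"claw":0.1,"travel":[0.125,-0.89,0],"turn":-0.07},{"claw":0.1,"travel":[0.125,-0.89,0],"turn":-0.07}]' 80
python3 -m inch '[{"claw":0.1,"travel":[0.06,-0.24,0],"turn":-0.04},{"claw":0.1,"travel":[0.125,-0.45,0],"turn":-0.075},{"claw":0.1,"travel":[0.125,-0.65,0],"turn":-0.075},{"claw":0.1,"travel":[0.125,-0.8,0],"turn":-0.075},{"claw":0.1,"travel":[0.125,-0.885,0],"turn":-0.075}]'
python3 -m inch '[{"claw":0.1,"travel":[0,0,0],"turn":0},{"claw":0.1,"travel":[0,0,0],"turn":0}]'
python3 - <<'E'
from h import *
s=get_state(); P=s['position']; print(P,s['contact_force'],s['width']); a=np.radians(np.arange(0,360,6))
out=[]
for n in('scene','top'):
    im=imaging.get_image(n)[:,:,::-1].copy(); cv2.imwrite('pics/full_h_%s.png'%n,im)
    p=proj(n,P-[0,0,.03]).astype(int); r=28
    q=cv2.resize(im[p[1]-r:p[1]+r,p[0]-r:p[0]+r],(400,400),interpolation=cv2.INTER_CUBIC)
    q=np.clip(q.astype(float)*1.4,0,255).astype(np.uint8)
    for R,z in((.028,-.0095),(.028,-.0255)):
        for t in a:
            u=(proj(n,P+[R*np.cos(t),R*np.sin(t),z])-p+r+.5)*400/(2*r)-.5
            cv2.circle(q,tuple(u.round().astype(int).tolist()),1,(0,0,255),-1)
    out.append(q)
cv2.imwrite('pics/ov2.png',np.hstack(out))
E
```

```text
clock: 4.5
position: [0.467, 0.018, 0.1419]
ee_rot: [0.001, 1.0, 0.01, -0.003]
contact_force: [-0.2, 0.8, -1.3]
width: 0.0524
gripper_force: 84.2
clock: 5.0
position: [0.4924, -0.1561, 0.1419]
ee_rot: [-0.001, 0.994, -0.106, -0.002]
contact_force: [-0.4, 0.9, -1.0]
width: 0.0524
gripper_force: 84.3
clock: 5.2
position: [0.4923, -0.1537, 0.1425]
ee_rot: [-0.001, 0.994, -0.106, -0.002]
contact_force: [0.4, 0.6, -1.4]
width: 0.0522
gripper_force: 84.4
[ 0.49234429 -0.15371062  0.14253649] [ 0.39437674  0.56370859 -1.39863988] 0.052240186110886634
```

View pics/ov2.png

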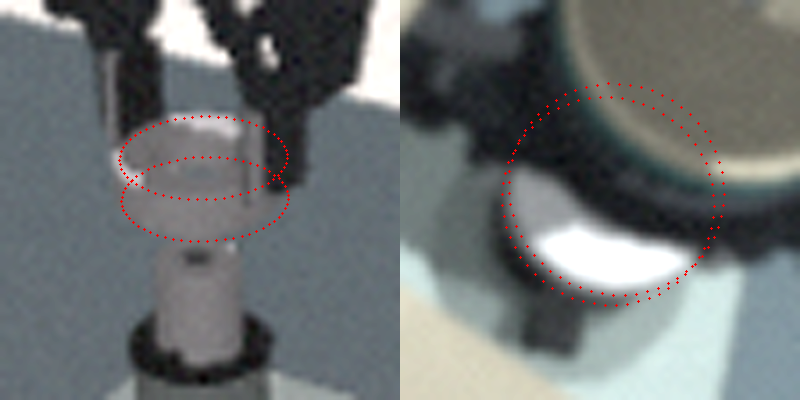

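Ring matches its predicted outline, so the grip is centred. The pin appears about 2.5 mm further in +x and 1 mm in -y. I'll correct and lower until contact.

```bash

python3 -m inch '[{"claw":0.1,"travel":[0.012,-0.005,-0.03],"turn":0},{"claw":0.1,"travel":[0.012,-0.005,-0.06],"turn":0},{"claw":0.1,"travel":[0.012,-0.005,-0.09],"turn":0},{"claw":0.1,"travel":[0.012,-0.005,-0.09],"turn":0},{"claw":0.1,"travel":[0.012,-0.005,-0.09],"turn":0}]'
python3 -m inch '[{"claw":0.1,"travel":[0,0,-0.005],"turn":0},{"claw":0.1,"travel":[0,0,-0.01],"turn":0},{"claw":0.1,"travel":[0,0,-0.015],"turn":0},{"claw":0.1,"travel":[0,0,-0.02],"turn":0},{"claw":0.1,"travel":[0,0,-0.02],"turn":0}]'
python3 -m inch '[{"claw":0.1,"travel":[0,0,-0.005],"turn":0},{"claw":0.1,"travel":[0,0,-0.01],"turn":0},{"claw":0.1,"travel":[0,0,-0.01],"turn":0}]'
```

```text
clock: 5.8
position: [0.4956, -0.1557, 0.126]
ee_rot: [-0.0, 0.994, -0.105, -0.0]
contact_force: [-0.2, 0.4, -1.3]
width: 0.0523
gripper_force: 84.3
clock: 6.3
position: [0.4957, -0.1559, 0.1222]
ee_rot: [0.0, 0.994, -0.105, -0.0]
contact_force: [-1.3, -0.1, -1.2]
width: 0.0523
gripper_force: 84.4
clock: 6.6
position: [0.4956, -0.1558, 0.1202]
ee_rot: [-0.0, 0.994, -0.105, -0.0]
contact_force: [-0.4, -0.3, -1.4]
width: 0.0521
gripper_force: 84.4
```

```bash

python3 -m inch '[{"claw":0.1,"travel":[0,0,-0.005],"turn":0},{"claw":0.1,"travel":[0,0,-0.01],"turn":0},{"claw":0.1,"travel":[0,0,-0.01],"turn":0}]'
python3 -m inch '[{"claw":0.1,"travel":[0,0,-0.005],"turn":0},{"claw":0.1,"travel":[0,0,-0.005],"turn":0}]'
```

```text
clock: 6.9
position: [0.4958, -0.1557, 0.1184]
ee_rot: [-0.0, 0.994, -0.105, -0.0]
contact_force: [0.0, 0.6, -1.4]
width: 0.052
gripper_force: 84.5
clock: 7.1
position: [0.4959, -0.1555, 0.1179]
ee_rot: [-0.0, 0.994, -0.105, 0.0]
contact_force: [-1.6, 2.5, 3.9]
width: 0.0523
gripper_force: 85.0
```

Contact starts on the chamfers. The side force asks for a shift to +y and -x.

```bash

python3 -m inch '[{"claw":0.1,"travel":[-0.003,0.004,0],"turn":0},{"claw":0.1,"travel":[-0.003,0.004,-0.005],"turn":0},{"claw":0.1,"travel":[-0.003,0.004,-0.005],"turn":0}]'
python3 -m inch '[{"claw":0.1,"travel":[0,0,-0.005],"turn":0},{"claw":0.1,"travel":[0,0,-0.005],"turn":0}]'
```

```text
clock: 7.4
position: [0.4955, -0.1548, 0.1169]
ee_rot: [-0.0, 0.994, -0.105, 0.001]
contact_force: [-0.5, 2.3, 5.8]
width: 0.0521
gripper_force: 85.2
clock: 7.6
position: [0.4953, -0.1543, 0.1156]
ee_rot: [-0.001, 0.994, -0.105, 0.0]
contact_force: [0.8, 3.7, 0.9]
width: 0.0518
gripper_force: 84.5
```

```bash

python3 -m inch '[{"claw":0.1,"travel":[0,0.003,-0.005],"turn":0},{"claw":0.1,"travel":[0,0.003,-0.01],"turn":0},{"claw":0.1,"travel":[0,0.003,-0.01],"turn":0}]'
python3 -m inch '[{"claw":0.1,"travel":[0,0,-0.005],"turn":0},{"claw":0.1,"travel":[0,0,-0.01],"turn":0},{"claw":0.1,"travel":[0,0,-0.01],"turn":0}]'
```

```text
clock: 7.9
position: [0.4949, -0.1541, 0.1127]
ee_rot: [-0.0, 0.994, -0.105, -0.0]
contact_force: [0.2, 3.1, -1.6]
width: 0.0525
gripper_force: 84.4
clock: 8.2
position: [0.495, -0.1542, 0.1111]
ee_rot: [-0.0, 0.994, -0.105, -0.0]
contact_force: [1.3, 4.1, -0.9]
width: 0.0525
gripper_force: 84.4
```

```bash

python3 -m inch '[{"claw":0.1,"travel":[0,0.004,-0.005],"turn":0},{"claw":0.1,"travel":[0,0.004,-0.01],"turn":0},{"claw":0.1,"travel":[0,0.004,-0.01],"turn":0}]'
python3 -m inch '[{"claw":0.1,"travel":[0,0,-0.005],"turn":0},{"claw":0.1,"travel":[0,0,-0.005],"turn":0}]'
python3 -m inch '[{"claw":0.1,"travel":[0,0,-0.005],"turn":0},{"claw":0.1,"travel":[0,0,-0.005],"turn":0}]'
```

```text
clock: 8.5
position: [0.4951, -0.154, 0.1092]
ee_rot: [0.0, 0.994, -0.105, -0.0]
contact_force: [0.3, 1.5, -1.1]
width: 0.0522
gripper_force: 84.4
clock: 8.7
position: [0.4951, -0.154, 0.1082]
ee_rot: [0.0, 0.994, -0.105, -0.0]
contact_force: [-0.5, 2.2, -1.7]
width: 0.0522
gripper_force: 84.4
clock: 8.9
position: [0.4951, -0.154, 0.1072]
ee_rot: [0.0, 0.994, -0.105, -0.0]
contact_force: [-0.1, -0.5, -1.7]
width: 0.0521
gripper_force: 84.4
```

```bash

python3 -m inch '[{"claw":0.1,"travel":[0,0,-0.005],"turn":0},{"claw":0.1,"travel":[0,0,-0.005],"turn":0}]'
python3 -m inch '[{"claw":0.1,"travel":[0,0,-0.005],"turn":0},{"claw":0.1,"travel":[0,0,-0.005],"turn":0}]'
python3 -m inch '[{"claw":0.1,"travel":[0,0,-0.005],"turn":0},{"claw":0.1,"travel":[0,0,-0.005],"turn":0}]'
```

```text
clock: 9.1
position: [0.4951, -0.1539, 0.1062]
ee_rot: [0.0, 0.994, -0.105, -0.0]
contact_force: [-0.4, -0.4, -2.0]
width: 0.0523
gripper_force: 84.4
clock: 9.3
position: [0.4951, -0.1538, 0.1052]
ee_rot: [0.0, 0.994, -0.105, -0.0]
contact_force: [-0.1, 0.7, -0.7]
width: 0.0523
gripper_force: 84.4
clock: 9.5
position: [0.4951, -0.1537, 0.1042]
ee_rot: [0.0, 0.994, -0.105, -0.0]
contact_force: [-0.2, 0.6, -0.6]
width: 0.0524
gripper_force: 84.4
```

The ring has passed the tab-riding height without resistance, so the tab looks to be in the keyway. Carrying on down in small steps.

```bash

python3 -m inch '[{"claw":0.1,"travel":[0,0,-0.005],"turn":0},{"claw":0.1,"travel":[0,0,-0.01],"turn":0},{"claw":0.1,"travel":[0,0,-0.015],"turn":0},{"claw":0.1,"travel":[0,0,-0.015],"turn":0}]'
python3 -m inch '[{"claw":0.1,"travel":[0,0,-0.005],"turn":0},{"claw":0.1,"travel":[0,0,-0.01],"turn":0},{"claw":0.1,"travel":[0,0,-0.015],"turn":0},{"claw":0.1,"travel":[0,0,-0.015],"turn":0}]'
python3 -m inch '[{"claw":0.1,"travel":[0,0,-0.005],"turn":0},{"claw":0.1,"travel":[0,0,-0.01],"turn":0},{"claw":0.1,"travel":[0,0,-0.015],"turn":0},{"claw":0.1,"travel":[0,0,-0.015],"turn":0}]' | grep -E 'pos|force'
```

```text
clock: 9.9
position: [0.495, -0.1536, 0.1011]
ee_rot: [-0.0, 0.994, -0.105, -0.0]
contact_force: [-0.5, -0.5, -1.4]
width: 0.0523
gripper_force: 84.4
clock: 10.3
position: [0.495, -0.1536, 0.0981]
ee_rot: [-0.0, 0.994, -0.105, -0.0]
contact_force: [-0.2, -0.3, -1.2]
width: 0.0526
gripper_force: 84.4
position: [0.495, -0.1536, 0.0951]
contact_force: [0.8, -0.4, -1.5]
gripper_force: 84.4
```

```bash

python3 -m inch '[{"claw":0.1,"travel":[0,0,-0.005],"turn":0},{"claw":0.1,"travel":[0,0,-0.01],"turn":0},{"claw":0.1,"travel":[0,0,-0.015],"turn":0},{"claw":0.1,"travel":[0,0,-0.015],"turn":0}]' | grep -E 'pos|force'
python3 -m inch '[{"claw":0.1,"travel":[0,0,-0.005],"turn":0},{"claw":0.1,"travel":[0,0,-0.01],"turn":0},{"claw":0.1,"travel":[0,0,-0.015],"turn":0},{"claw":0.1,"travel":[0,0,-0.015],"turn":0}]' | grep -E 'pos|force'
python3 -m inch '[{"claw":0.1,"travel":[0,0,-0.005],"turn":0},{"claw":0.1,"travel":[0,0,-0.005],"turn":0}]' | grep -E 'pos|force'
python3 -m inch '[{"claw":0.1,"travel":[0,0,-0.005],"turn":0},{"claw":0.1,"travel":[0,0,-0.005],"turn":0}]' | grep -E 'pos|force'
```

```text
position: [0.495, -0.1536, 0.0922]
contact_force: [0.2, -0.4, -2.2]
gripper_force: 84.4
position: [0.4951, -0.1536, 0.0892]
contact_force: [-0.9, 0.4, -2.0]
gripper_force: 84.4
position: [0.4951, -0.1537, 0.0882]
contact_force: [0.4, -0.5, -1.5]
gripper_force: 84.4
position: [0.4951, -0.1537, 0.0872]
contact_force: [0.2, 0.7, -0.7]
gripper_force: 84.4
```

```bash

python3 -m inch '[{"claw":0.1,"travel":[0,0,-0.005],"turn":0},{"claw":0.1,"travel":[0,0,-0.005],"turn":0}]' | grep -E 'pos|force'
python3 -m inch '[{"claw":0.1,"travel":[0,0,-0.0025],"turn":0},{"claw":0.1,"travel":[0,0,-0.0025],"turn":0}]' | grep -E 'pos|force'
python3 -m inch '[{"claw":0.1,"travel":[0,0,-0.0025],"turn":0},{"claw":0.1,"travel":[0,0,-0.0025],"turn":0}]' | grep -E 'pos|force'
```

```text
position: [0.4951, -0.1536, 0.0862]
contact_force: [1.0, 0.7, -2.0]
gripper_force: 84.4
position: [0.4952, -0.1537, 0.0858]
contact_force: [0.2, 0.2, -1.2]
gripper_force: 84.4
position: [0.4952, -0.1537, 0.0858]
contact_force: [-2.1, -0.0, 3.8]
gripper_force: 84.9
```

Seated at the expected height with a light reaction. One more gentle nudge, then release and retreat.

```bash

python3 -m inch '[{"claw":0.1,"travel":[0,0,-0.0025],"turn":0},{"claw":0.1,"travel":[0,0,-0.0025],"turn":0}]' | grep -E 'pos|force'
python3 -m inch '[{"claw":0.5,"travel":[0,0,0],"turn":0},{"claw":0.7,"travel":[0,0,0],"turn":0},{"claw":0.9,"travel":[0,0,0],"turn":0},{"claw":0.9,"travel":[0,0,0],"turn":0},{"claw":0.9,"travel":[0,0,0],"turn":0}]' 20
python3 -m inch '[{"claw":0.9,"travel":[0,0,0.05],"turn":0},{"claw":0.9,"travel":[0,0,0.2],"turn":0},{"claw":0.9,"travel":[0,0,0.4],"turn":0},{"claw":0.9,"travel":[0,0,0.6],"turn":0},{"claw":0.9,"travel":[0,0,0.8],"turn":0}]'
python3 -m inch '[{"claw":0.9,"travel":[-0.3,-0.7,0],"turn":0},{"claw":0.9,"travel":[-0.3,-0.7,0],"turn":0},{"claw":0.9,"travel":[-0.3,-0.7,0],"turn":0},{"claw":0.9,"travel":[-0.3,-0.7,0],"turn":0},{"claw":0.9,"travel":[-0.3,-0.7,0],"turn":0}]'
python3 - <<'E'
from h import *
out=[]
P=np.array([.4953,-.1545,.06]); a=np.radians(np.arange(0,360,6))
for n in('scene','top'):
    im=imaging.get_image(n)[:,:,::-1].copy()
    p=proj(n,P).astype(int); r=28
    q=cv2.resize(im[p[1]-r:p[1]+r,p[0]-r:p[0]+r],(400,400),interpolation=cv2.INTER_CUBIC)
    for z in(0,.016):
        for t in a:
            u=(proj(n,P+[.028*np.cos(t),.028*np.sin(t),z])-p+r+.5)*400/(2*r)-.5
            cv2.circle(q,tuple(u.round().astype(int).tolist()),1,(0,0,255),-1)
    out.append(q)
cv2.imwrite('pics/end.png',np.hstack(out))
E
```

```text
position: [0.4952, -0.1537, 0.0858]
contact_force: [-1.9, 0.1, 7.2]
gripper_force: 85.3
clock: 13.2
position: [0.4951, -0.1537, 0.0847]
ee_rot: [0.0, 0.994, -0.105, -0.0]
contact_force: [-0.3, -0.6, -0.1]
width: 0.0812
gripper_force: 0.0
clock: 13.7
position: [0.4949, -0.1535, 0.2472]
ee_rot: [0.0, 0.994, -0.105, 0.0]
contact_force: [1.4, 0.6, 0.1]
width: 0.0809
gripper_force: 0.0
clock: 14.2
position: [0.4346, -0.2946, 0.2453]
ee_rot: [-0.0, 0.994, -0.107, 0.0]
contact_force: [0.6, 0.8, 0.5]
width: 0.0808
gripper_force: 0.0
```

View pics/end.png

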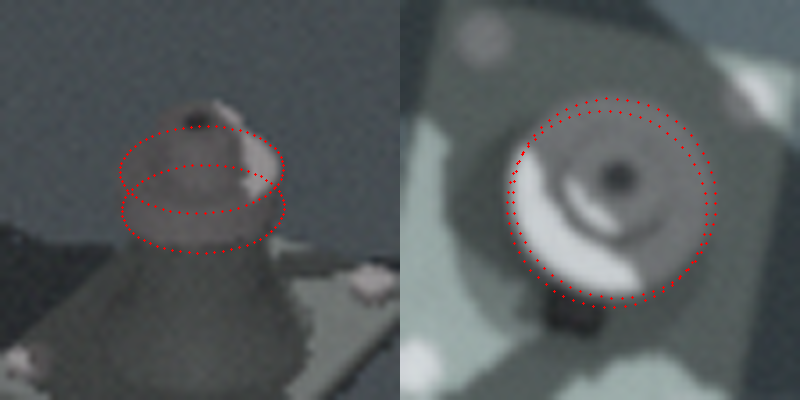

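The ring lies flat on the bracket's face, matching the home outline in both views. The pin stands proud through it, with its hole at (197,120) in the scene panel and (620,178) in the top panel. Handing in.

```bash
python3 -c "
from rig import ticket; print(ticket.sign_off())"
```

```text
the job is handed in; nothing more can be done
None
```

The keyed ring is on the pivot pin with its tab in the keyway, flat on the bracket's face and released; the last push read about 7 N, the robot clock was about 14 s, I did not go near the plain ring, knob or screwdriver, and the job is handed in (no verdict was returned).

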